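Centre a round mould in a three-point jig on a pastry bench

TASK

Take the small, deep round mould from the baking sheet, stand it on the jig plate between the two pegs (whose carriage is clamped at a setting you must feel for) and the sliding shoe, and with the shoe still well back nudge it with the fingers until it bears on both pegs, holding that light push for a moment. Then slide the shoe up against the mould and hold it lightly pressed for a moment so that pegs and shoe all bear on it, and let go, leaving all three still bearing on it. Keep the mould upright, press gently (around 5 to 10 N, never 15 N), and leave the other moulds and the chocolate cups where they are.

Things in the scene. Friction and masses are not known exactly. Their poses are not given: they have to be found in the camera images.
- mould_center (a point): Centre (half-way up) of the small deep round mould to be centred: upright steel cylinder 56 mm in diameter, 40 mm high, filled level with set dark chocolate, 0.2 to 0.4 kg. It stands loose on the baking sheet (its underside 3 mm above the table, so this point is at 23 mm), in any of three places among a square mould and a wider, lower round mould. On the jig plate this point is 30 mm above the table.
- mould: The same small deep round mould; plate, pegs, shoe and mould are smooth (friction about 0.25), so that, pushed squarely along the jig's x, it slides along one peg until it bears on both. The origin is the centre of its underside, z up its axis.
- jig: Centring jig: fixed aluminium plate, 266 mm (its x) by 150 mm (its y), top 10 mm above the table, with two pegs near one end and a sliding shoe near the other. Origin on the table under the plate's middle; x runs from the shoe to between the pegs, away from the robot within 0.35 rad of straight ahead; z up.
- stand (a point): Point on the plate's top, 38 mm along the jig's x from its origin, axes the jig's: a mould stood centred here is clear of pegs and shoe, always at least 12 mm short of the pegs.
- pegs_near (a point): Point on the plate's top, 50 mm along the jig's x, where the mould's axis would lie, bearing on both pegs, if their carriage were clamped fully back. The carriage is clamped anywhere from 0 to 24 mm further along the jig's x, not measured: feel for it. Pegs: steel, 12 mm in diameter, 30 mm tall, 56 mm apart between centres, 19.5 mm ahead of the seated mould's axis.
- shoe (a joint): Slide of the white plastic shoe along the jig's x, in metres: 0 is fully back, larger is nearer the pegs, 0.112 is the end. It starts between 0 and 0.012 and touches a seated mould at 0.075 to 0.099, by where the pegs are clamped. About 2 N of friction, no spring: it stays where left, and after a push of 5 to 10 N it goes on bearing on the mould with about 2 N.
- shoe_face (a point): Middle of the shoe's flat upright front face, which looks along the jig's x to the pegs and is to touch the mould; 21.5 mm above the table. The shoe is a block 40 mm long behind this face, 36 mm wide, 22 mm tall, its top about 32 mm above the table. Moves with the shoe; axes as the jig's.
- shoe_knob (a point): Centre of the upright round knob on top of the shoe, for pushing or pinching: 18 mm in diameter, from 32 to 64 mm above the table; this point is 48 mm above the table and 27 mm behind the face.
- sheet: Baking sheet with white paper, 280 mm (x) by 250 mm (y), 3 mm thick with rims 8 mm high, fixed; origin under its centre.
- wide_center (a point): Centre of the wide low round mould, 78 mm in diameter, 22 mm high, on the baking sheet; to be left alone.
- square_center (a point): Centre of the square mould, 56 by 56 mm, 36 mm high, on the baking sheet; to be left alone.
- cup_a: Small open dark chocolate cup, 42 mm across, 38 mm high, on the table by the jig's right (-y) side; origin under its centre; to be left alone.
- cup_b: A second such cup a little further along the jig's right side; to be left alone.
Things that resemble listed ones, but are neither listed nor needed, are in the scene too. What is shaped like the mould but blue, red or yellow is not meant.

How it is judged:
By the outcome, as a careful person would: the job done as asked, in the order asked, and still so for the second after the job is handed in, with the robot touching nothing.
It also fails if it takes over 70 s, if anything falls off the work surface, if the arm or the gripper's body presses on something with over 40 N, if the wrist force passes 120 N, or if a joint passes its speed limit or range.

ROBOT

A 6-joint arm with a two-finger parallel gripper is mounted at the origin on the work surface. World frame = base frame: x ahead of the robot, y to its left, z up, the work surface at z = 0. Lengths are in mm, angles in rad, forces in N, time in s.
With the tool pointing down it reaches from about 300 to 775 mm from the base axis. Payload 14.6 kg.
Tool frame: the origin (TCP) lies at the very end of the fingers, on their centre line; the grasp point (between the pads) lies 19 mm behind it; z points along the fingers, y is the line along which they close (so a half turn about z gives the same grasp; the last joint's range is limited). The gripper opens to 94 mm and grips with 3 to 60 N. Pads are 16 mm wide; open, the fingers measure 119 mm over their backs; the gripper's body (75 mm by 177 mm) begins 78 mm behind the grasp point.
Start: joints at [-1.23, 0.3, 1.521, -0, 1.321, -0.067], TCP at [218.117, -504.89, 205.446] pointing down, gripper open.
Joint ranges: [-3.03, 3.03], [-0.79, 2.21], [0.23, 2.52], [-1.04, 4.18], [0, 3.07], [-2.55, 2.55]. Speed limits (rad/s): [2.22, 2.22, 2.57, 3.14, 3.14, 3.14].

INTERFACE

Orientations are given as [roll, pitch, yaw] about the fixed x, y, z axes, in that order (R = Rz(yaw) Ry(pitch) Rx(roll)).
In Python, from cell import manip, camera, get_calibration gives the robot as it stands. The module is installed in compiled form; this text tells all that it offers.
- The arm moves only by the tool jog_arm, never from a script. Its argument "plan" is one flat list of numbers, 6 for each row, row after row: the shift along the world's x, y, z in m, then the turn, a rotation vector about the world's x, y, z in degrees. A call has 1 to 20 rows; each row is the pose to reach, as a shift and turn from the pose commanded when the call began; what a row does not reach only later rows make up. A row lasts 1/10 s, in which the tool goes at most 50 mm and 8.59 degrees, less where a joint would pass 70% of its speed; a pose out of reach is approached as far as the arm can. A call with a gripper value outside its range is refused whole. "claw" is the finger opening in m, from 0 to 0.094, set as the call begins (left out, the last holds). The fingers move at their own pace and stop on an object; "force" is the grip in N (left out, the last holds). Time passes only in rows, so rows that repeat a pose let the fingers close. It gives the time, the measured TCP pose, the force, the opening and the grip force at its end, in the units of the state.
- manip.read_state(): the state, without advancing time (a new reading comes with each control period).
- camera(name): name is "scene" or "top"; returns (picture, depth): 420x560x3 uint8, red, green, blue; 420x560 float32, mm along the optical axis (not along the pixel's ray), 0 where there is no reading.
- get_calibration(name): a dict with "fx", "fy", "cx", "cy" (pixels), "origin" and "attitude" of the camera in the world. Camera axes: x right, y down, z forward; pixel columns grow to the right and rows downward; lengths in mm; the calibration is good to about 2 mm. A picture is of the moment at which its call begins. get_calibration takes no time and is no camera call.
- manip.sign_off(): hands the job in; it is judged then, once.
The state is a dict: "clock": time; "joints": joint angles; "qd": joint speeds; "effort": joint torques, N m; "eef_pos": TCP position; "eef_rot": TCP orientation; "wrist_force": force on the tool from outside, world axes, zero at the start; "moment": the same for the moment, N m; "finger_gap": finger opening in mm; "finger_force": force on a finger pad.
Only numpy, scipy, OpenCV 4.12 (cv2) and the standard library are available. Lean on these libraries where they do the work, as an engineer would, in place of code of your own. Each camera call takes 0.05 s, during which the arm holds its last target. There are 200 camera calls.

## Working session

There is one attempt and no reset: what is moved stays moved. The work goes in short steps, Python scripts to look and compute and a tool call to move; the robot and the scene stay as the last step left them, time stands still between calls to the robot, and variables do not carry over. Pictures are saved under pics/ and viewed, at most 10 in all, crops included, and the job is handed in when it is done.

Besides the shell and the picture viewer there is one more tool, called after "Request:" in YAML: its name, and indented under it one key for each argument. jog_arm: Moves the arm, as the interface text tells. Its arguments: {"type":"object","properties":{"plan":{"type":"array"},"claw":{"type":"number"},"force":{"type":"number"}},"required":["plan"]}

```bash
mkdir -p pics; cat > h.py <<'E'
import numpy as np, cv2
from cell import manip, camera, get_calibration
def cal(n):
    c=get_calibration(n); A=np.array(c["attitude"],float)
    if A.ndim==1:
        from scipy.spatial.transform import Rotation as R
        A=(R.from_euler('xyz',A) if A.size==3 else R.from_quat(A)).as_matrix()
    return c,A,np.array(c["origin"],float)
def ray(n,uv,z):
    c,A,o=cal(n); uv=np.atleast_2d(np.array(uv,float))
    d=np.c_[(uv[:,0]-c["cx"])/c["fx"],(uv[:,1]-c["cy"])/c["fy"],np.ones(len(uv))]@A.T
    return o+d*((z-o[2])/d[:,2])[:,None]
def cloud(n,D):
    c,A,o=cal(n); v,u=np.indices(D.shape)
    P=np.stack([(u-c["cx"])/c["fx"]*D,(v-c["cy"])/c["fy"]*D,D],-1)@A.T+o
    P[D==0]=np.nan; return P
E
python3 - <<'E'
from h import *
for n in("scene","top"):
    p,d=camera(n); cv2.imwrite(f"pics/{n}0.png",p[...,::-1]); np.savez(f"{n}0.npz",p=p,d=d); print(get_calibration(n))
s=manip.read_state(); print(s)
E
```

```text
{'fx': 403.30877577241847, 'fy': 403.30877577241847, 'cx': 282.227853083412, 'cy': 207.9239926101962, 'origin': array([1088.5318628 ,  298.57549732,  605.97257186]), 'attitude': array([-2.24630438, -0.00617704,  2.0336024 ])}
{'fx': 407.5091666563657, 'fy': 407.5091666563657, 'cx': 276.84449572894727, 'cy': 208.57198733225712, 'origin': array([ 442.69641957,   20.6154824 , 1061.30157511]), 'attitude': array([-3.08767781e+00, -1.10029028e-03, -1.55211183e+00])}
{'clock': 0.1, 'joints': array([-1.22962662e+00,  3.00387639e-01,  1.52149072e+00, -2.56623695e-05,
        1.32066601e+00, -6.65900408e-02]), 'qd': array([-0.00059811, -0.00425984, -0.00045813,  0.00141075, -0.00031436,
       -0.00012026]), 'effort': array([ 3.93862929e-04, -5.32645583e+01, -3.53285551e+01,  7.09389593e-02,
        2.34849192e-02, -7.06622336e-05]), 'eef_pos': array([ 218.02858148, -504.7048547 ,  204.97032798]), 'eef_rot': array([-3.14064140e+00, -3.85249727e-05,  4.07766095e-01]), 'wrist_force': array([-0.36671916, -0.44828408, -0.16317368]), 'moment': array([-0.00146259,  0.00408001,  0.02283343]), 'finger_force': 0.0, 'finger_gap': 94.14185918055387}
```

View pics/top0.png

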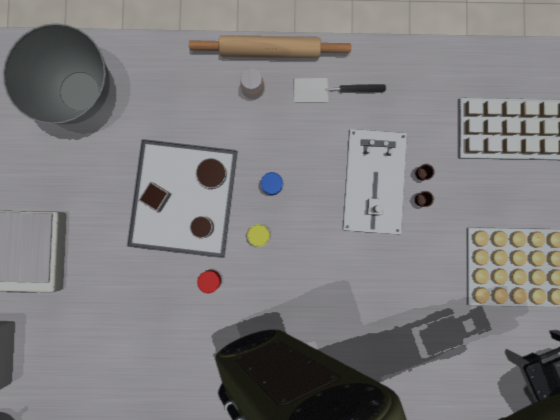

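View pics/scene0.png

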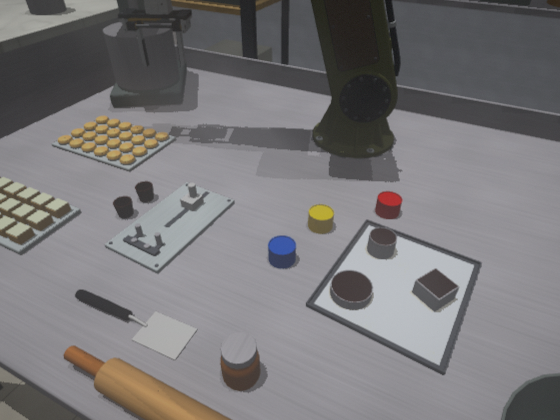

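The top view shows the target mould at about (202,226), the wide mould at (211,173) and the square one at (154,196). The jig plate corners are about (350,130), (407,133), (400,234) and (344,231), the pegs are near (366,150) and (388,152), and the knob is at (376,205). In the scene view the mould is at (382,240), the plate is around (172,222) and the knob is at (192,189).

```bash
cat > m.py <<'E'
from h import *
def blob(mask,seed,rad=40):
    n,l,st,ce=cv2.connectedComponentsWithStats(mask.astype(np.uint8))
    best=None
    for i in range(1,n):
        if st[i,4]>15 and np.hypot(*(ce[i]-seed))<rad and (best is None or st[i,4]>st[best,4]): best=i
    return (l==best).astype(np.uint8),ce[best],st[best]
E
python3 - <<'E'
from m import *
for n,ms,js in(("top",(202,226),(376,182)),("scene",(382,238),(172,222))):
    f=np.load(n+"0.npz");p,d=f["p"],f["d"];P=cloud(n,d)
    g=p.max(2).astype(int)
    print(n,"pix mould",p[ms[1],ms[0]],"plate",p[js[1],js[0]+20],"table",p[js[1],js[0]+(-60 if n=='top' else 90)],"depth z",P[ms[1],ms[0]],P[js[1],js[0]+20])
    # chocolate disc
    m=((p[...,0].astype(int)-p[...,2]>12)&(g<110)); b,c,s=blob(m,ms,15)
    cn=cv2.findContours(b,0,cv2.CHAIN_APPROX_NONE)[0][0]
    q=ray(n,cn[:,0],43)[:,:2].astype(np.float32); print(" choc",c,s,cv2.minEnclosingCircle(q),ray(n,c,43))
    # tall things by depth on sheet
    z=P[...,2]; m=(z>30)&(z<55)&(np.hypot(P[...,0]-ray(n,c,43)[0,0],P[...,1]-ray(n,c,43)[0,1])<45)
    print(" depth top", np.nanmean(P[m],0), np.nanmin(P[m],0),np.nanmax(P[m],0))
    # plate by depth
    J=ray(n,js,10)[0]; m=(np.hypot(P[...,0]-J[0],P[...,1]-J[1])<165)&(z>6)&(z<14)
    b,c,s=blob(m,js,40); cn=max(cv2.findContours(b,0,cv2.CHAIN_APPROX_NONE)[0],key=cv2.contourArea)
    r=cv2.minAreaRect(ray(n,cn[:,0],10)[:,:2].astype(np.float32)); print(" plate",r)
    m=(np.hypot(P[...,0]-J[0],P[...,1]-J[1])<165)&(z>46)&(z<75); print(" knob",m.sum(),np.nanmean(P[m],0))
    m=(np.hypot(P[...,0]-J[0],P[...,1]-J[1])<165)&(z>34)&(z<45); 
    k,l,st,ce=cv2.connectedComponentsWithStats(m.astype(np.uint8))
    for i in range(1,k): print("  ",st[i,4],np.nanmean(P[l==i],0))
    sh=(slice(110,250),slice(330,450)) if n=="top" else (slice(165,280),slice(95,250))
    im=cv2.resize(p[sh],None,fx=5,fy=5,interpolation=2)[...,::-1]
    cv2.imwrite(f"pics/{n}c.png",im if n=="scene" else cv2.resize(im,(514,600)))
E
```

```text
top pix mould [61 43 36] plate [168 170 173] table [144 142 146] depth z [450.64591652 207.55519366  37.23727597] [ 574.58052984 -287.96929078    7.27730115]
 choc [200.51633987 226.60784314] [191 217  20  20 306] ((448.9436340332031, 210.11080932617188), 24.461576461791992) [[449.01661881 210.16173637  43.        ]]
 depth top [449.13069192 211.48180706  39.91737803] [422.95269473 183.52449183  30.24031618] [475.73669544 239.79623533  45.65171032]
 plate ((576.0188598632812, -231.07850646972656), (150.2546844482422, 265.29364013671875), 86.76509857177734)
 knob 53 [ 501.96576288 -226.05240269   61.21821164]
   20 [ 651.70006114 -207.98164888   38.04585248]
   20 [ 648.66025958 -263.28140189   37.99483996]
   79 [ 598.39815298 -353.53419733   37.31797124]
   77 [ 530.55191275 -351.15564671   36.9840347 ]
   2 [ 525.60217327 -223.10703151   35.15565823]
   2 [ 526.03593704 -243.48711602   34.47526642]
   3 [ 522.51362728 -212.78776183   34.33822775]
   2 [ 520.73465616 -229.69960324   34.12586668]
   1 [ 514.0852273  -216.83299958   35.28554785]
   1 [ 514.2788681  -224.58128019   34.54525303]
   1 [ 512.09223852 -244.66514529   35.06377803]
   3 [ 503.86113011 -219.57901829   38.17025114]
   2 [ 502.67411612 -213.2479136    34.72354431]
   1 [ 496.38025186 -214.54703826   34.73857291]
   1 [ 496.309773   -221.1580852    38.78771399]
   1 [ 493.86660352 -226.09230603   39.22657583]
scene pix mould [76 67 67] plate [168 174 176] table [154 152 158] depth z [455.13803381 214.17151972  44.20630703] [ 559.34863253 -189.19534746   10.06975698]Traceback (most recent call last):
  File "<stdin>", line 8, in <module>
IndexError: tuple index out of range
```

View pics/topc.png

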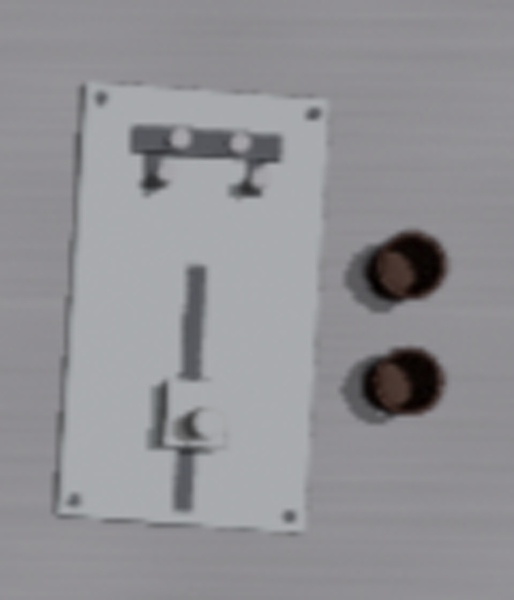

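The top crop confirms the jig geometry: the plate is centred at (576,-231) with its x axis at -3.2°, and the pegs and knob both lie on that axis. I'll cross-check with the scene camera, then move.

```bash
python3 - <<'E'
from m import *
n="scene";f=np.load(n+"0.npz");p,d=f["p"],f["d"];P=cloud(n,d);z=P[...,2]
for nm,c,r,lo,hi in(("mould",(449,210),45,38,52),("plate",(576,-231),165,6,14),("knob",(502,-227),35,58,72),("pegL",(652,-208),25,36,46),("pegR",(649,-263),25,36,46)):
    m=(np.hypot(P[...,0]-c[0],P[...,1]-c[1])<r)&(z>lo)&(z<hi); q=P[m]
    print(nm,m.sum(),q.mean(0).round(1),[np.round(x,1) for x in cv2.minAreaRect(q[:,:2].astype(np.float32))] if nm=="plate" else cv2.minEnclosingCircle(q[:,:2].astype(np.float32)))
E
```

```text
mould 462 [449.2 214.3  43.1] ((447.73748779296875, 213.47203063964844), 29.496002197265625)
plate 4481 [ 590.5 -224.2   11.7] [array([ 573.1, -256.3]), array([205.9, 267.5]), np.float64(87.0)]
knob 51 [ 502.3 -223.1   64.2] ((500.4679260253906, -224.3137969970703), 9.814663887023926)
pegL 31 [ 651.1 -204.4   40.5] ((649.8394775390625, -205.91168212890625), 6.631293773651123)
pegR 32 [ 647.9 -260.2   40.5] ((647.1740112304688, -261.0785827636719), 7.594413757324219)
```

Request:
jog_arm:
  plan: [0.04,0.04,0,0,0,-5,0.08,0.08,0,0,0,-10,0.11,0.12,0,0,0,-15,0.14,0.16,0,0,0,-20,0.16,0.2,0,0,0,-26.6,0.18,0.25,0,0,0,-26.6,0.2,0.3,0,0,0,-26.6,0.22,0.35,0,0,0,-26.6,0.23,0.4,0,0,0,-26.6,0.23,0.45,0,0,0,-26.6,0.231,0.5,0,0,0,-26.6,0.231,0.55,0,0,0,-26.6,0.231,0.6,0,0,0,-26.6,0.231,0.65,0,0,0,-26.6,0.231,0.7,0,0,0,-26.6,0.231,0.715,0,0,0,-26.6,0.231,0.715,-0.02,0,0,-26.6,0.231,0.715,-0.05,0,0,-26.6,0.231,0.715,-0.05,0,0,-26.6,0.231,0.715,-0.05,0,0,-26.6]
  claw: 0.094

```text
clock: 2.1
eef_pos: [449.2, 210.0, 155.9]
eef_rot: [3.141, 0.001, -0.057]
wrist_force: [0.8, -0.1, 0.4]
finger_gap: 93.7
finger_force: 0.0
```

Request:
jog_arm:
  plan: [0,0.002,-0.045,0,0,0,0,0.002,-0.085,0,0,0,0,0.002,-0.115,0,0,0,0,0.002,-0.135,0,0,0,0,0.002,-0.144,0,0,0,0,0.002,-0.144,0,0,0,0,0.002,-0.144,0,0,0]

```text
clock: 2.8
eef_pos: [450.1, 212.4, 13.0]
eef_rot: [-3.141, -0.002, -0.057]
wrist_force: [-0.4, 0.6, 0.3]
finger_gap: 94.1
finger_force: 0.0
```

Request:
jog_arm:
  plan: [0,0,0,0,0,0,0,0,0,0,0,0,0,0,0,0,0,0,0,0,0,0,0,0,0,0,0,0,0,0,0,0,0,0,0,0,0,0,0,0,0,0,0,0,0,0,0,0]
  claw: 0.05
  force: 20

```text
clock: 3.6
eef_pos: [449.2, 212.2, 11.5]
eef_rot: [-3.141, -0.0, -0.056]
wrist_force: [-1.3, 0.9, 2.7]
finger_gap: 55.7
finger_force: 20.0
```

Request:
jog_arm:
  plan: [0,0,0.02,0,0,0,0,0,0.05,0,0,0,0,0,0.085,0,0,0,0,0,0.11,0,0,0,0.007,-0.02,0.11,0,0,0,0.02,-0.055,0.11,0,0,0,0.035,-0.095,0.11,0,0,0,0.05,-0.135,0.11,0,0,0,0.065,-0.175,0.11,0,0,0,0.08,-0.215,0.11,0,0,0,0.095,-0.255,0.11,0,0,0,0.11,-0.295,0.11,0,0,0,0.125,-0.335,0.11,0,0,0,0.14,-0.375,0.11,0,0,0,0.153,-0.41,0.11,0,0,0,0.161,-0.435,0.11,0,0,0,0.164,-0.444,0.11,0,0,0,0.164,-0.444,0.11,0,0,0,0.164,-0.444,0.11,0,0,0]

```text
clock: 5.5
eef_pos: [612.8, -230.8, 121.0]
eef_rot: [-3.141, 0.001, -0.056]
wrist_force: [-0.2, 1.1, -3.3]
finger_gap: 55.6
finger_force: 20.0
```

```bash
python3 - <<'E'
from h import *
for n in ("scene","top"):
    p,d=camera(n); np.savez(n+"1.npz",p=p,d=d)
p=np.load("scene1.npz")["p"]
cv2.imwrite("pics/s1.png",cv2.resize(p[60:300,60:360],None,fx=2.4,fy=2.4,interpolation=2)[...,::-1]); s=manip.read_state(); print(s["wrist_force"],s["finger_gap"],s["eef_pos"])
E
```

```text
[-0.24497487  0.70839907 -3.01785275] 55.589451589676976 [ 613.00885936 -230.6356304   121.4913555 ]
```

View pics/s1.png

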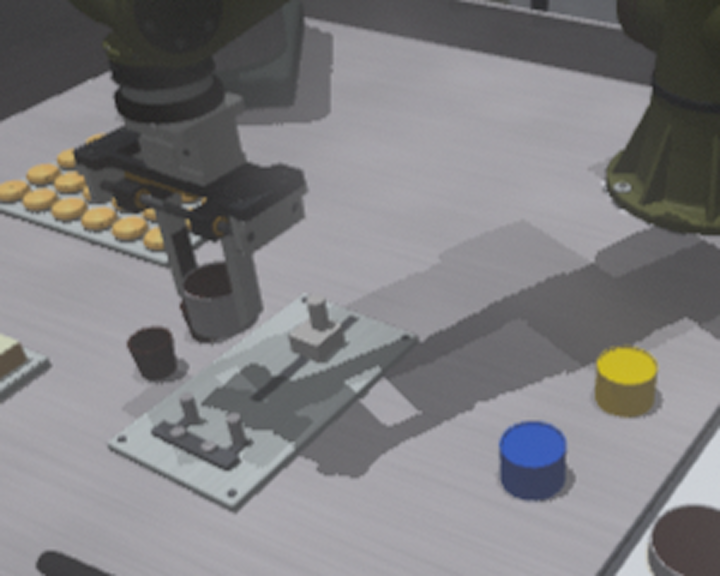

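The mould hangs upright between the fingers, over the plate and short of the pegs. Lowering it now.

Request:
jog_arm:
  plan: [0,-0.001,-0.03,0,0,0,0,-0.001,-0.065,0,0,0,0,-0.001,-0.085,0,0,0,0,-0.001,-0.094,0,0,0,0,-0.001,-0.098,0,0,0,0,-0.001,-0.1,0,0,0,0,-0.001,-0.101,0,0,0,0,-0.001,-0.102,0,0,0,0,-0.001,-0.102,0,0,0,0,-0.001,-0.102,0,0,0,0,-0.001,-0.102,0,0,0]

```text
clock: 6.7
eef_pos: [613.2, -232.9, 19.6]
eef_rot: [3.142, -0.0, -0.056]
wrist_force: [0.0, 1.2, -2.5]
finger_gap: 55.7
finger_force: 20.0
```

Request:
jog_arm:
  plan: [0,0,-0.0005,0,0,0,0,0,-0.001,0,0,0,0,0,-0.001,0,0,0,0,0,-0.001,0,0,0]

```text
clock: 7.1
eef_pos: [613.2, -232.9, 18.6]
eef_rot: [3.141, -0.0, -0.056]
wrist_force: [-1.3, 0.2, -0.7]
finger_gap: 55.3
finger_force: 20.0
```

Request:
jog_arm:
  plan: [0,0,0,0,0,0,0,0,0,0,0,0,0,0,0,0,0,0,0,0,0,0,0,0,0,0,0,0,0,0,0,0,0.02,0,0,0,0,0,0.05,0,0,0,-0.02,0.001,0.07,0,0,0,-0.06,0.003,0.07,0,0,0,-0.1,0.005,0.07,0,0,0,-0.14,0.008,0.085,0,0,0,-0.18,0.01,0.1,0,0,0,-0.22,0.012,0.1,0,0,0,-0.25,0.014,0.1,0,0,0,-0.25,0.014,0.1,0,0,0]
  claw: 0.085

```text
clock: 8.6
eef_pos: [360.9, -218.6, 118.8]
eef_rot: [3.141, -0.0, -0.058]
wrist_force: [-0.1, -0.2, -0.5]
finger_gap: 84.8
finger_force: 0.0
```

```bash
python3 - <<'E'
from m import *
for n,o in(("scene",(-1.3,3)),("top",(0,0))):
    p,d=camera(n); np.savez(n+"2.npz",p=p,d=d); P=cloud(n,d);z=P[...,2]
    c=(613,-232); m=(np.hypot(P[...,0]-c[0],P[...,1]-c[1])<36)&(z>(43 if n=="top" else 46))&(z<58); q=P[m]
    print(n,m.sum(),q.mean(0).round(1),cv2.minEnclosingCircle(q[:,:2].astype(np.float32)))
    u=np.array([.9984,-.0558]); print(np.dot(cv2.minEnclosingCircle(q[:,:2].astype(np.float32))[0]-np.array([575.2,-230]),np.array([u,[-u[1],u[0]]]).T))
p=np.load("scene2.npz")["p"]
cv2.imwrite("pics/s2.png",cv2.resize(p[130:290,80:280],None,fx=3.5,fy=3.5,interpolation=2)[...,::-1])
E
```

```text
scene 407 [ 612.2 -230.8   50.4] ((610.4871215820312, -231.18234252929688), 30.293956756591797)
[35.2966369  0.7885706]
top 394 [ 613.  -234.5   47.6] ((612.7430419921875, -234.6497344970703), 28.548513412475586)
[37.74242831 -2.54739318]
```

View pics/s2.png

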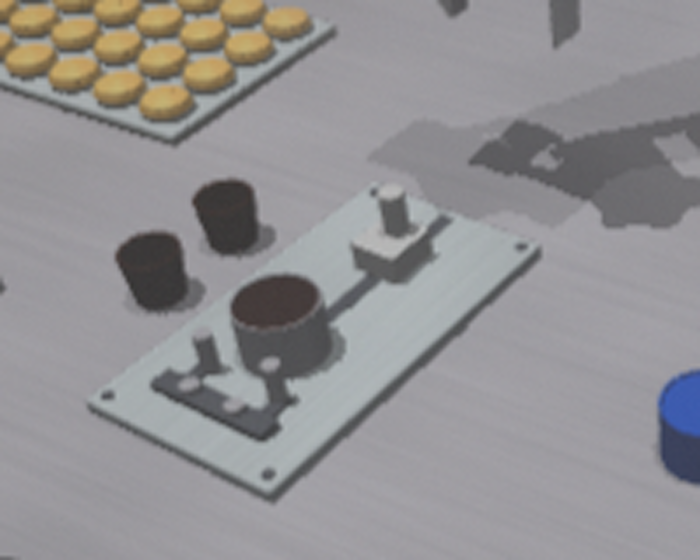

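The mould stands upright at the stand point, about 18 mm short of both pegs, and the shoe is fully back. Next I close the fingers and go down between the shoe and the mould.

Request:
jog_arm:
  plan: [0.03,-0.002,0,0,0,0,0.07,-0.004,0,0,0,0,0.11,-0.006,0,0,0,0,0.15,-0.008,0,0,0,0,0.185,-0.01,0,0,0,0,0.202,-0.011,0,0,0,0,0.202,-0.011,0,0,0,0,0.202,-0.011,-0.03,0,0,0,0.202,-0.011,-0.065,0,0,0,0.202,-0.011,-0.09,0,0,0,0.202,-0.011,-0.099,0,0,0,0.202,-0.011,-0.099,0,0,0,0.202,-0.011,-0.099,0,0,0,0.202,-0.011,-0.099,0,0,0]
  claw: 0
  force: 10

```text
clock: 10.1
eef_pos: [565.8, -230.2, 21.0]
eef_rot: [3.141, -0.002, -0.056]
wrist_force: [0.2, 0.3, 0.8]
finger_gap: 0.6
finger_force: 0.0
```

Request:
jog_arm:
  plan: [0.004,-0.0002,0,0,0,0,0.007,-0.0004,0,0,0,0,0.009,-0.0005,0,0,0,0,0.011,-0.0006,0,0,0,0,0.0125,-0.0007,0,0,0,0,0.014,-0.0008,0,0,0,0,0.0155,-0.0009,0,0,0,0,0.017,-0.001,0,0,0,0,0.0185,-0.001,0,0,0,0,0.02,-0.0011,0,0,0,0,0.02,-0.0011,0,0,0,0,0.02,-0.0011,0,0,0,0]

```text
clock: 11.3
eef_pos: [585.2, -231.0, 19.5]
eef_rot: [3.142, -0.0, -0.056]
wrist_force: [0.2, 0.3, 0.5]
finger_gap: 0.8
finger_force: 0.0
```

Request:
jog_arm:
  plan: [0.001,0,0,0,0,0,0.002,-0.0001,0,0,0,0,0.003,-0.0002,0,0,0,0,0.004,-0.0002,0,0,0,0,0.004,-0.0002,0,0,0,0]

```text
clock: 11.8
eef_pos: [589.3, -231.2, 19.5]
eef_rot: [3.142, -0.0, -0.056]
wrist_force: [0.5, -0.1, -0.3]
finger_gap: 0.5
finger_force: 0.0
```

Request:
jog_arm:
  plan: [0.001,0,0,0,0,0,0.002,-0.0001,0,0,0,0,0.002,-0.0001,0,0,0,0]

```text
clock: 12.1
eef_pos: [591.2, -231.3, 19.4]
eef_rot: [-3.142, -0.0, -0.056]
wrist_force: [-0.1, 0.2, -0.2]
finger_gap: 0.6
finger_force: 0.0
```

Request:
jog_arm:
  plan: [0.0005,0,0,0,0,0,0.001,-0.0001,0,0,0,0,0.001,-0.0001,0,0,0,0]

```text
clock: 12.4
eef_pos: [592.2, -231.4, 19.4]
eef_rot: [-3.142, 0.0, -0.056]
wrist_force: [-1.3, -0.0, -0.5]
finger_gap: 0.7
finger_force: 0.2
```

Request:
jog_arm:
  plan: [0.0005,0,0,0,0,0,0.001,-0.0001,0,0,0,0,0.001,-0.0001,0,0,0,0]

```text
clock: 12.7
eef_pos: [592.7, -231.4, 19.3]
eef_rot: [-3.141, 0.001, -0.056]
wrist_force: [-6.1, 1.2, 3.1]
finger_gap: 0.5
finger_force: 2.7
```

Request:
jog_arm:
  plan: [0.0002,0,0,0,0,0,0.0002,0,0,0,0,0,0.0002,0,0,0,0,0,0.0002,0,0,0,0,0,0.0002,0,0,0,0,0,0.0002,0,0,0,0,0,0.0002,0,0,0,0,0,0.0002,0,0,0,0,0]

```text
clock: 13.5
eef_pos: [592.7, -231.4, 19.4]
eef_rot: [-3.141, 0.002, -0.056]
wrist_force: [-6.8, 2.2, 2.9]
finger_gap: 0.8
finger_force: 3.4
```

```bash
python3 - <<'E'
from m import *
for n in("scene","top"):
    p,d=camera(n); np.savez(n+"3.npz",p=p,d=d); P=cloud(n,d);z=P[...,2]
    r={}
    for nm,c,R,lo,hi in(("m",(631,-233),32,44,58),("pl",(650,-206),12,35,43.5),("pr",(648,-262),12,35,43.5)):
        m=(np.hypot(P[...,0]-c[0],P[...,1]-c[1])<R)&(z>lo)&(z<hi)&(P[...,0]>600); q=P[m]; r[nm]=np.array(cv2.minEnclosingCircle(q[:,:2].astype(np.float32))[0]); print(n,nm,m.sum(),q.mean(0).round(1),r[nm])
print(manip.read_state()["wrist_force"])
p=np.load("scene3.npz")["p"]
cv2.imwrite("pics/s3.png",cv2.resize(p[150:280,90:250],None,fx=4,fy=4,interpolation=2)[...,::-1])
E
```

```text
scene m 453 [ 629.9 -231.    50.3] [ 628.50720215 -232.59259033]
scene pl 46 [ 649.5 -207.    40.3] [ 648.08465576 -208.61634827]
scene pr 26 [ 648.4 -260.9   39.9] [ 646.41162109 -261.98406982]
top m 30 [ 648.  -219.6   47.2] [ 649.56567383 -219.78744507]
top pl 16 [ 652.2 -207.8   38.3] [ 652.41766357 -208.70315552]
top pr 0 [nan nan nan] [0. 0.]
[-6.77506837  1.56958444  3.1296803 ]<stdin>:6: RuntimeWarning: Mean of empty slice.
  ret = um.true_divide(
```

View pics/s3.png

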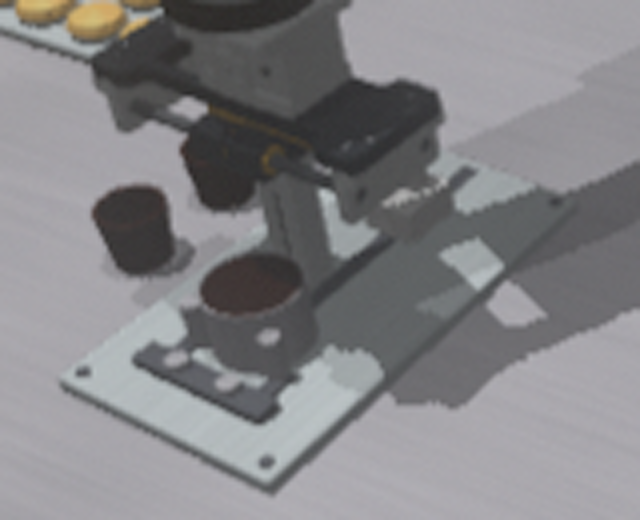

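The scene view shows the mould upright and in contact with both pegs. It sits 20.0 mm behind the peg line, against 19.5 mm expected, and is laterally centred, with the 6.8 N push held for about 1 s. I'll back off and go behind the knob.

Request:
jog_arm:
  plan: [-0.002,0.0001,0,0,0,0,-0.01,0.0006,0,0,0,0,-0.022,0.0012,0,0,0,0,-0.026,0.0014,0.01,0,0,0,-0.028,0.0015,0.04,0,0,0,-0.028,0.0015,0.075,0,0,0,-0.04,0.002,0.085,0,0,0,-0.07,0.004,0.085,0,0,0,-0.105,0.006,0.085,0,0,0,-0.12,0.0067,0.085,0,0,0,-0.122,0.0068,0.065,0,0,0,-0.122,0.0068,0.065,0,0,0,-0.122,0.0068,0.065,0,0,0]

```text
clock: 14.9
eef_pos: [471.6, -224.8, 85.2]
eef_rot: [3.141, -0.0, -0.056]
wrist_force: [0.5, -0.1, 0.2]
finger_gap: 0.5
finger_force: 0.0
```

Request:
jog_arm:
  plan: [0,0,-0.02,0,0,0,0,0,-0.045,0,0,0,0,0,-0.045,0,0,0,0.006,-0.0003,-0.045,0,0,0,0.01,-0.0006,-0.045,0,0,0,0.013,-0.0007,-0.045,0,0,0,0.016,-0.0009,-0.045,0,0,0,0.02,-0.0011,-0.045,0,0,0,0.024,-0.0013,-0.045,0,0,0,0.028,-0.0016,-0.045,0,0,0,0.032,-0.0018,-0.045,0,0,0,0.036,-0.002,-0.045,0,0,0,0.036,-0.002,-0.045,0,0,0]

```text
clock: 16.2
eef_pos: [507.9, -226.7, 39.4]
eef_rot: [3.141, -0.0, -0.056]
wrist_force: [-0.6, -0.4, -0.1]
finger_gap: 0.7
finger_force: 0.0
```

Request:
jog_arm:
  plan: [0.004,-0.0002,0,0,0,0,0.008,-0.0004,0,0,0,0,0.012,-0.0007,0,0,0,0,0.016,-0.0009,0,0,0,0,0.02,-0.0011,0,0,0,0,0.024,-0.0013,0,0,0,0]

```text
clock: 16.8
eef_pos: [531.6, -228.0, 39.4]
eef_rot: [-3.142, 0.0, -0.056]
wrist_force: [-1.9, -0.9, -1.0]
finger_gap: 0.2
finger_force: 1.1
```

```bash
python3 - <<'E'
from m import *
n="scene";p,d=camera(n);P=cloud(n,d);z=P[...,2]
print(manip.read_state()["wrist_force"])
m=(abs(P[...,1]+228)<40)&(abs(P[...,0]-550)<40)&(z>28)&(z<36); print(m.sum(),np.nanmax(P[m],0),np.nanmin(P[m],0))
cv2.imwrite("pics/s4.png",cv2.resize(p[120:280,90:270],None,fx=3.5,fy=3.5,interpolation=2)[...,::-1])
E
```

```text
[-1.58532691  0.50063304  0.17322394]
171 [ 577.80505844 -209.56911758   35.98569413] [ 535.57751217 -247.75548838   28.03254342]
```

View pics/s4.png

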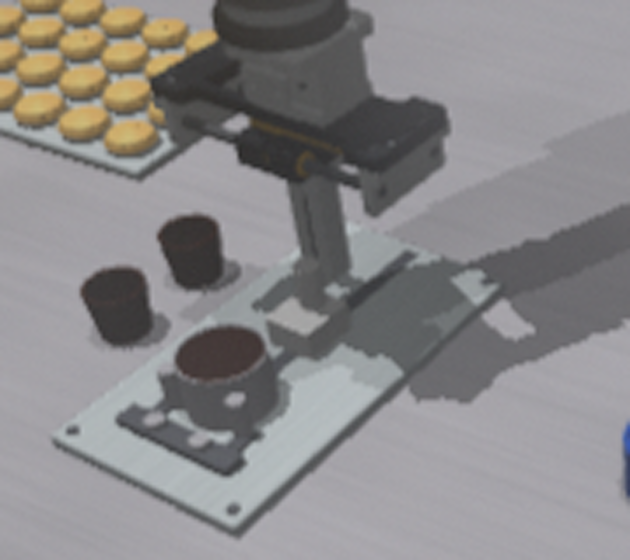

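The shoe is travelling with the fingers behind the knob, and its face is still about 25 mm short of the mould.

Request:
jog_arm:
  plan: [0.004,-0.0002,0,0,0,0,0.008,-0.0004,0,0,0,0,0.012,-0.0007,0,0,0,0,0.015,-0.0008,0,0,0,0,0.018,-0.001,0,0,0,0,0.02,-0.0011,0,0,0,0,0.021,-0.0012,0,0,0,0,0.021,-0.0012,0,0,0,0]

```text
clock: 17.65
eef_pos: [552.5, -229.2, 39.5]
eef_rot: [3.142, -0.0, -0.056]
wrist_force: [-0.3, 0.4, -0.9]
finger_gap: 0.5
finger_force: 0.3
```

Request:
jog_arm:
  plan: [0.0005,0,0,0,0,0,0.001,-0.0001,0,0,0,0,0.001,-0.0001,0,0,0,0]

```text
clock: 17.95
eef_pos: [553.3, -229.2, 39.5]
eef_rot: [-3.142, -0.0, -0.056]
wrist_force: [-1.8, 0.2, 0.1]
finger_gap: 0.9
finger_force: 0.9
```

Request:
jog_arm:
  plan: [0.0005,0,0,0,0,0,0.001,-0.0001,0,0,0,0,0.001,-0.0001,0,0,0,0]

```text
clock: 18.25
eef_pos: [554.4, -229.3, 39.4]
eef_rot: [-3.141, -0.0, -0.056]
wrist_force: [-1.0, 1.0, -0.8]
finger_gap: 0.8
finger_force: 0.9
```

Request:
jog_arm:
  plan: [0.0005,0,0,0,0,0,0.001,-0.0001,0,0,0,0,0.001,-0.0001,0,0,0,0]

```text
clock: 18.55
eef_pos: [555.4, -229.4, 39.4]
eef_rot: [-3.142, -0.0, -0.056]
wrist_force: [-1.9, 0.8, 0.7]
finger_gap: 0.9
finger_force: 0.9
```

Request:
jog_arm:
  plan: [0.0004,0,0,0,0,0,0.0007,0,0,0,0,0,0.0007,0,0,0,0,0]

```text
clock: 18.85
eef_pos: [556.1, -229.5, 39.4]
eef_rot: [-3.142, 0.0, -0.056]
wrist_force: [-1.8, 0.7, -0.6]
finger_gap: 0.3
finger_force: 0.9
```

Request:
jog_arm:
  plan: [0.0004,0,0,0,0,0,0.0007,0,0,0,0,0,0.0007,0,0,0,0,0]

```text
clock: 19.15
eef_pos: [556.7, -229.5, 39.4]
eef_rot: [3.142, 0.0, -0.056]
wrist_force: [-2.4, 0.6, -1.5]
finger_gap: 0.5
finger_force: 1.0
```

Request:
jog_arm:
  plan: [0.0003,0,0,0,0,0,0.0005,0,0,0,0,0,0.0005,0,0,0,0,0]

```text
clock: 19.45
eef_pos: [556.9, -229.5, 39.4]
eef_rot: [-3.141, 0.001, -0.056]
wrist_force: [-4.6, 2.3, 2.4]
finger_gap: 0.5
finger_force: 2.6
```

Request:
jog_arm:
  plan: [0.0003,0,0,0,0,0,0.0004,0,0,0,0,0,0.0004,0,0,0,0,0]

```text
clock: 19.75
eef_pos: [557.0, -229.5, 39.4]
eef_rot: [-3.141, 0.002, -0.057]
wrist_force: [-7.8, 1.6, 2.8]
finger_gap: 0.3
finger_force: 3.8
```

Contact is at 7.8 N. I'll hold it for about 1 s, then back off squarely.

Request:
jog_arm:
  plan: [0,0,0,0,0,0,0,0,0,0,0,0,0,0,0,0,0,0,0,0,0,0,0,0,0,0,0,0,0,0,0,0,0,0,0,0,0,0,0,0,0,0,0,0,0,0,0,0,0,0,0,0,0,0,0,0,0,0,0,0]

```text
clock: 20.75
eef_pos: [557.0, -229.5, 39.4]
eef_rot: [-3.141, 0.002, -0.057]
wrist_force: [-7.6, 1.1, 3.5]
finger_gap: 0.4
finger_force: 3.8
```

Request:
jog_arm:
  plan: [-0.0005,0,0,0,0,0,-0.001,0.0001,0,0,0,0,-0.003,0.0002,0,0,0,0,-0.01,0.0006,0,0,0,0,-0.025,0.0014,0,0,0,0,-0.03,0.0017,0.03,0,0,0,-0.04,0.002,0.07,0,0,0,-0.08,0.004,0.1,0,0,0,-0.12,0.006,0.11,0,0,0,-0.16,0.006,0.11,0,0,0,-0.18,0.006,0.11,0,0,0,-0.18,0.006,0.11,0,0,0]

```text
clock: 21.95
eef_pos: [375.9, -223.5, 149.9]
eef_rot: [3.141, -0.001, -0.058]
wrist_force: [0.9, -0.1, 0.4]
finger_gap: 0.7
finger_force: 0.0
```

```bash
python3 - <<'E'
from m import *
print(manip.read_state()["wrist_force"])
for n in("scene","top"):
    p,d=camera(n);P=cloud(n,d);z=P[...,2]
    for nm,c,R,lo,hi in(("m",(630,-233),34,44,58),("knob",(575,-229),20,55,72)):
        m=(np.hypot(P[...,0]-c[0],P[...,1]-c[1])<R)&(z>lo)&(z<hi); q=P[m]; print(n,nm,m.sum(),q.mean(0).round(1),q[:,2].std(),cv2.minEnclosingCircle(q[:,:2].astype(np.float32)))
    if n=="scene": cv2.imwrite("pics/s5.png",cv2.resize(p[130:280,90:270],None,fx=3.5,fy=3.5,interpolation=2)[...,::-1])
E
```

```text
[ 0.9384136  -0.07637445  0.35454536]
scene m 439 [ 630.6 -230.8   50.2] 1.7303863065359408 ((627.3571166992188, -232.56546020507812), 30.529155731201172)
scene knob 63 [ 576.1 -227.1   63.3] 3.846844631424023 ((575.5341186523438, -230.0777130126953), 10.32962703704834)
top m 387 [ 630.7 -235.2   47.8] 1.7176335608823805 ((631.6170654296875, -234.18911743164062), 29.0512752532959)
top knob 47 [ 575.8 -231.1   62.3] 2.7994637835312113 ((575.9371948242188, -231.5386505126953), 9.12561321258545)
```

View pics/s5.png

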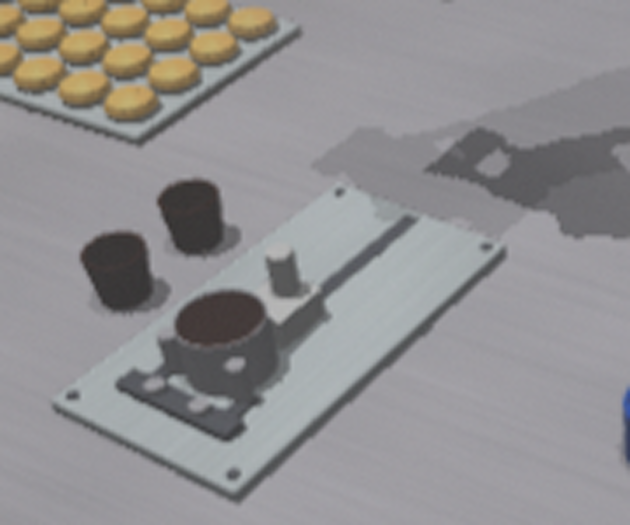

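The mould stands upright against both pegs with the shoe's face on it. Knob to mould measures 55 mm, as it should, both cups are in place, and the arm is clear.

```bash
python3 -c "
from cell import manip; print(manip.sign_off())"
```

```text
the job is handed in; nothing more can be done
None
```

The job is handed in: the mould stands upright, seated on both pegs with a push of about 7 N, with the shoe pressed up at about 8 N and left bearing on it; the cups and other moulds were left alone.

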